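# Blow-dry a tasting tumbler and hold the air valve open

### The job

Take the steel tumbler out of its sloping cradle, lower it gently upside down over the drying post until its rim sits flat on the post's foot, and let go of it. Then take the wooden paddle of the spring-return air valve, pull it out until it stands in line with the two small pins of the mark, and keep it there: finish while still holding the paddle at the mark against its spring. Leave the bottle, the wine glasses and the dish standing where they are.

Things in the scene. Friction and masses are not known exactly. Their poses are not given: they have to be found in the camera images.
- tumbler: Straight steel tumbler, open at one end, 62 mm outer diameter, 105 mm high, wall 3 mm, about 0.16 kg, stiff. Origin: outside centre of its closed bottom; z along its axis to the mouth. It starts lying in the cradle, axis 30 degrees below level, mouth at the low end; its sides are free for fingers closing level across its diameter, the tool pointing down or tilted.
- tumbler_mouth (a point): Centre of the tumbler's mouth, level with the rim, 105 mm along z from its bottom.
- cradle: Fixed rack on a dark wood foot 130 x 46 mm: two sloping steel rods (44 mm over their outsides) and a 14 mm lip at the low end carry the tumbler; lift it straight up to clear the lip. Origin: underside centre of the foot; x points level from the low (mouth) end to the high end; the low end faces roughly the robot. The lying tumbler's middle is 78 mm above the origin.
- post: Fixed drying post: upright steel rod 22 mm in diameter with a round top, on a round dark steel foot 104 mm across and 12 mm thick; the rod's top is 89 mm above the table. Origin: underside centre of the foot, on the rod's axis; z up. The rim of the inverted tumbler rests on the foot at height 12 mm; the rod does not touch the tumbler's bottom.
- valve: Fixed air valve on a dark wood base 250 x 112 x 8 mm: aluminium block 52 mm high, from which a slide comes out. Origin: underside of the base, below the paddle's home position; x points from the paddle to the block (block face at x = 50 mm, brass collar 17 to 43 mm high out to x = 40 mm), so the slide is pulled along the valve's -x, roughly towards the robot; z up.
- slide (a joint): Travel of the slide in m: 0 home (where it starts), grows as it is pulled out along -x of the valve, hard stop at 0.105. A spring pulls it home: about 5.5 N at 0 rising by 1.1 N per 10 mm (about 14 N at 0.075). The mark always lies 0.035 to 0.080 out, so the hard stop is past it.
- paddle (a point): Grip point in the slide's upright light wood paddle, which is 12 mm thick along the pull, 50 mm wide across it and reaches from 15 to 100 mm above the table. The point is in its middle, 80 mm above the table, 20 mm below its top edge. Axes as the valve's. Free from above and on both faces. Moves with the slide.
- mark: The mark: a thin steel strip across the valve's base with two upright pins, 8 mm in diameter, 30 mm high, 90 mm apart, one on either side of the slide; the paddle passes between them. Origin: middle of the strip's underside, on the slide's line; axes as the valve's. The paddle is at the mark when its middle has the same x along the valve as the pins.
- bottle: Full wine bottle standing upright, 74 mm in diameter, 290 mm high. Origin: underside centre. Leave alone.
- glass_a: Stemmed wine glass, 72 mm wide, 190 mm high, standing. Origin: underside centre. Leave alone.
- glass_b: A second wine glass of the same shape and size. Leave alone.
- dish: White ceramic dish, 110 mm wide, 45 mm high. Origin: underside centre. Leave alone.
Things that resemble listed ones, but are neither listed nor needed, are in the scene too. There is more than one size of the tumbler; the one meant has the size given above.

How it is judged:
On the way, in this order (a step that is already met when the one before it is completed fails the run):
1. the tumbler sits upside down over the post, rim on the foot, and is let go (angle between tumbler's own z axis and vertical above 3.04 rad and height (world z) of tumbler_mouth below 0.017 m and horizontal distance between tumbler_mouth and post below 0.022 m and contact force between the fingers and tumbler below 0.3 N and linear speed of tumbler below 0.03 m/s), for 0.2 s.
2. the fingers hold the paddle in line with the mark (x of paddle in the frame of mark between -0.006 and 0.006 m and contact force between the fingers and slide above 3 N), for 0.3 s.
At the end, for the whole second after the job is handed in: The tumbler rests upside down over the post, let go: mouth below 17 mm, within 22 mm of the post's axis, tilt under 0.1 rad. The paddle's middle is within 6 mm of the pins along the pull and still, and the fingers press on the slide with over 3 N (all of step 1 and all of step 2 and velocity of joint slide between -0.01 and 0.01 m/s); the arm keeps its last pose, push and grip.
It fails at once if the tumbler was dropped or slammed onto the post (faster than 0.5 m/s within 30 mm of the foot) (linear speed of tumbler above 0.5 m/s and horizontal distance between tumbler_mouth and post below 0.04 m and height (world z) of tumbler_mouth below 0.042 m).
It fails at once if the bottle, a wine glass or the dish was moved by more than 25 mm or tipped (distance of any of bottle, glass_a, glass_b, dish from where it was at the start of the episode above 0.025 m or angle between any of bottle, glass_a, glass_b, dish's own z axis and vertical above 0.3 rad).
It also fails if it takes over 51 s, if anything falls off the work surface, if the arm or the gripper's body presses on something with over 40 N, if the wrist force passes 120 N, or if a joint passes its speed limit or range.

### The arm

A 7-joint arm with a two-finger parallel gripper is mounted at the origin on the work surface. World frame = base frame: x ahead of the robot, y to its left, z up, the work surface at z = 0. Lengths are in m, angles in rad, forces in N, time in s.
With the tool pointing down it reaches from about 0.35 to 0.9 m from the base axis. Payload 8.1 kg.
Tool frame: the origin (TCP) lies between the finger pads, 19 mm behind the fingertips; this is the grasp point; z points along the fingers, y is the line along which they close (so a half turn about z gives the same grasp; the last joint's range is limited). The gripper opens to 92 mm and grips with 3 to 60 N. Pads are 19 mm wide; open, the fingers measure 130 mm over their backs; the gripper's body (75 mm by 190 mm) begins 47 mm behind the grasp point.
Start: joints at [-1.247, 0.434, 0.025, 1.573, -0.012, 1.134, -0.075], TCP at [0.259, 0.569, 0.246] pointing down, gripper open.
Joint ranges: [-2.62, 2.62], [-0.44, 2.09], [-1.27, 1.32], [0.08, 2.57], [-1.32, 4.46], [0.12, 2], [-2.74, 2.74]. Speed limits (rad/s): [2.22, 2.22, 3.01, 3.01, 3.14, 3.14, 3.14].

### API

Orientations are given as a unit quaternion [x, y, z, w].
In Python, from bench import sensors, eyes, robot gives the robot as it stands.
- The arm moves only by the tool carry_out, never from a script. Its argument "series" is a list that holds one entry, the list of rows, each a list of 7 numbers: the shift along the tool's x, y, z in mm, then the turn, a rotation vector about the tool's x, y, z in rad, then the closure, from 0 (fully open) to 1 (shut). A call has 1 to 20 rows; each row shifts and turns the commanded pose from where the row before left it, along the tool's axes as they then stand; what a row does not reach is not made up. A row lasts 1/8 s, in which the tool goes at most 62.5 mm and 10.7 degrees, less where a joint would pass 70% of its speed; a pose out of reach is approached as far as the arm can. A call is refused whole if a number of a shift passes 62.5 or a number of a turn 0.188, either way. A call with a gripper value outside its range is refused whole. The fingers move at their own pace and stop on an object; the grip force is fixed at half the most. Time passes only in rows, so rows that do not move let the fingers close. It gives the time, the measured TCP pose, the force, the opening and the grip force at its end, in the units of the state.
- sensors.state(): the state, without advancing time (a new reading comes with each control period).
- eyes.read_camera(name): name is "side" or "top" or "wrist"; returns the picture (420x560x3 uint8, blue, green, red); there is no depth.
- eyes.get_calibration(name): a dict with "K" (3x3 intrinsics, pixels), "rvec" (rotation vector, rad) and "tvec" (3), from world to camera coordinates, as OpenCV has them; the wrist camera has in their place "T_tool_cam" (4x4, takes a point from camera to tool coordinates, whose origin is the TCP and whose axes are the flange's). Camera axes: x right, y down, z forward; pixel columns grow to the right and rows downward; lengths in m; the calibration is good to about 2 mm. A picture is of the moment at which its call begins: read the wrist's pose just before it. get_calibration takes no time and is no camera call.
- robot.hand_in(): hands the job in; it is judged then, once.
The state is a dict: "time": time; "q": joint angles; "dq": joint speeds; "effort": joint torques, N m; "ee_pos": TCP position; "eef_rot": TCP orientation; "ft_force": force on the tool from outside, world axes, zero at the start; "torque": the same for the moment, N m; "opening": finger opening in m; "grip_force": force on a finger pad.
Only numpy, scipy, OpenCV 4.12 (cv2) and the standard library are available. Lean on these libraries where they do the work, as an engineer would, in place of code of your own. Each camera call takes 0.05 s, during which the arm holds its last target. There are 200 camera calls.

## Working session

There is one attempt and no reset: what is moved stays moved. The work goes in short steps, Python scripts to look and compute and a tool call to move; the robot and the scene stay as the last step left them, time stands still between calls to the robot, and variables do not carry over. Pictures are saved under pics/ and viewed, at most 12 in all, crops included, and the job is handed in when it is done.

Besides the shell and the picture viewer there is one more tool, called after "Request:" as a command line: name --argument value ..., lists and objects as JSON in quotes. carry_out: Moves the arm, as the interface text tells. Its arguments: {"type":"object","properties":{"series":{"type":"array","items":{"type":"array","items":{"type":"array","items":{"type":"number"}}}}},"required":["series"]}

```bash
mkdir -p pics; ls
python3 - <<'E'
from bench import sensors, eyes, robot
import cv2,numpy as np
for n in("top","side"):
    im=eyes.read_camera(n); cv2.imwrite(f"pics/{n}0.png",im)
    c=eyes.get_calibration(n); print(n,c)
print(eyes.get_calibration("wrist"))
s=sensors.state();print(s)
E
```

```text
pics
top {'K': array([[386.39830399,   0.        , 281.13472868],
       [  0.        , 386.39830399, 206.65572364],
       [  0.        ,   0.        ,   1.        ]]), 'rvec': array([ 2.10819157, -2.13447779,  0.21912579]), 'tvec': array([-3.89152710e-04,  6.03121446e-01,  1.04734600e+00])}
side {'K': array([[520.80839913,   0.        , 279.79195559],
       [  0.        , 520.80839913, 206.49860481],
       [  0.        ,   0.        ,   1.        ]]), 'rvec': array([ 2.30914425, -0.72701863,  0.30752926]), 'tvec': array([-0.46110345,  0.28873933,  1.16835563])}
{'K': array([[324.97383776,   0.        , 276.03392662],
       [  0.        , 324.97383776, 208.3671428 ],
       [  0.        ,   0.        ,   1.        ]]), 'T_tool_cam': array([[ 5.53849738e-05, -9.68889552e-01, -2.47493502e-01,
         6.63341042e-02],
       [ 9.99999851e-01, -8.07008202e-05,  5.39711733e-04,
         3.21873884e-04],
       [-5.42893988e-04, -2.47493495e-01,  9.68889403e-01,
        -1.39353496e-01],
       [ 0.00000000e+00,  0.00000000e+00,  0.00000000e+00,
         1.00000000e+00]])}
{'time': 0.1, 'q': array([-1.24663681,  0.43513792,  0.02497892,  1.57399064, -0.01159594,
        1.13400342, -0.07509284]), 'dq': array([-0.00112076, -0.00108652,  0.00076303, -0.00300201, -0.0014621 ,
       -0.00038675,  0.00020958]), 'effort': array([ 3.75834235e-03, -6.69125247e+01,  9.88288186e-01, -3.15149868e+01,
       -6.05213223e-02,  3.73201794e-02,  4.81545999e-05]), 'ee_pos': array([0.2585752 , 0.56853454, 0.24483904]), 'eef_rot': array([ 2.11796020e-01,  9.77313645e-01, -6.92345103e-04, -8.21130687e-05]), 'ft_force': array([-0.30745005,  0.48832956,  0.08154735]), 'torque': array([ 0.00274358, -0.03438668, -0.00822306]), 'grip_force': 0.0, 'opening': 0.09171081775584951}
```

View pics/top0.png

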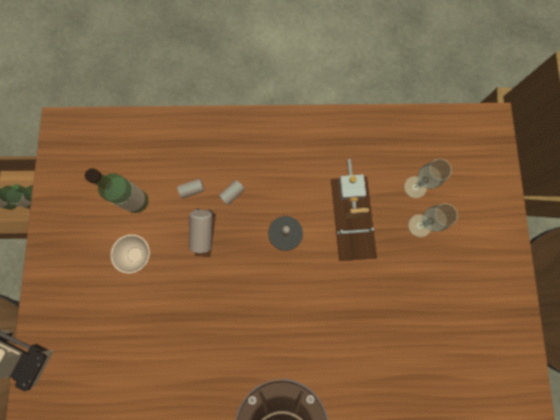

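View pics/side0.png

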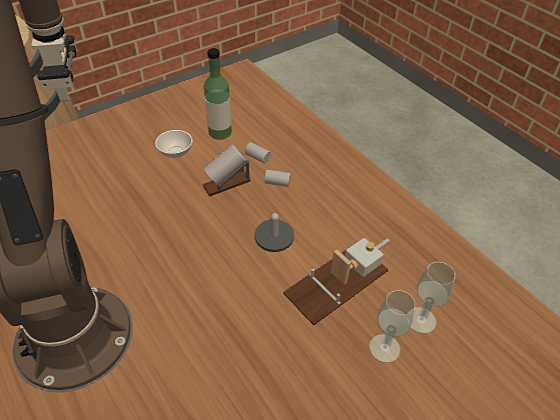

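Top view: tumbler in cradle at (201,232), two loose smaller tumblers at (190,188) and (231,192). The one in the cradle fits: it lies in the sloping rack and is about 62 mm wide; the others lie on the table and are smaller. The post is at (286,232), the paddle at (360,211), the mark strip at (356,231), and the bottle, dish and glasses stand to the outside. The side view shows the same items. I'll confirm with an enlarged crop.

```bash
cat > h.py <<'E'
import cv2,numpy as np
from scipy.spatial.transform import Rotation as R
from bench import sensors, eyes, robot
def cam(n,st=None):
    c=eyes.get_calibration(n)
    if n=="wrist":
        s=st or sensors.state(); T=np.eye(4); T[:3,:3]=R.from_quat(s["eef_rot"]).as_matrix(); T[:3,3]=s["ee_pos"]
        M=T@c["T_tool_cam"]; return c["K"],M[:3,:3],M[:3,3]
    A=cv2.Rodrigues(c["rvec"])[0]; return c["K"],A.T,-A.T@c["tvec"]
def ray(C,p):
    d=C[1]@np.linalg.solve(C[0],[p[0],p[1],1.]); return C[2],d/np.linalg.norm(d)
def onz(C,p,z):
    o,d=ray(C,p); return o+d*(z-o[2])/d[2]
def tri(rs):
    A=sum(np.eye(3)-np.outer(d,d) for o,d in rs); b=sum((np.eye(3)-np.outer(d,d))@o for o,d in rs)
    x=np.linalg.solve(A,b); return x,[np.linalg.norm(np.cross(x-o,d)) for o,d in rs]
def proj(C,X):
    v=C[0]@(C[1].T@(np.asarray(X)-C[2])); return v[:2]/v[2]
E
python3 - <<'E'
import cv2
t=cv2.imread("pics/top0.png");s=cv2.imread("pics/side0.png")
cv2.imwrite("pics/topc.png",cv2.resize(t[150:270,175:385],None,fx=3.8,fy=3.8,interpolation=cv2.INTER_CUBIC))
cv2.imwrite("pics/sidec.png",cv2.resize(s[130:330,190:400],None,fx=3,fy=3,interpolation=cv2.INTER_CUBIC))
E
```

```text
(no output)
```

View pics/topc.png

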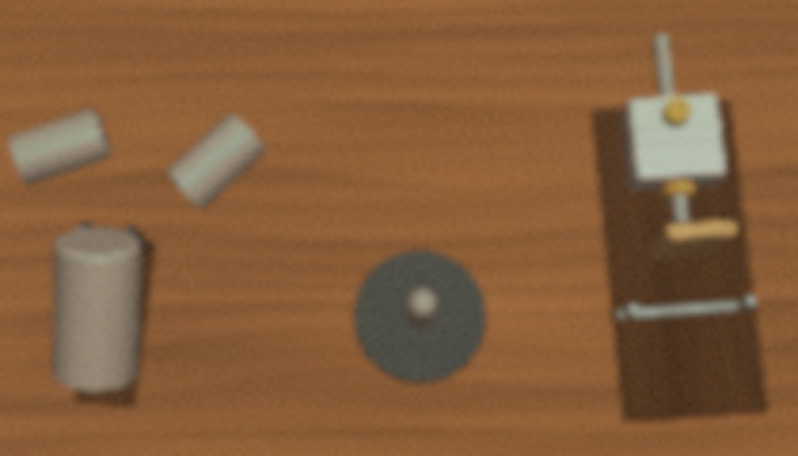

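View pics/sidec.png

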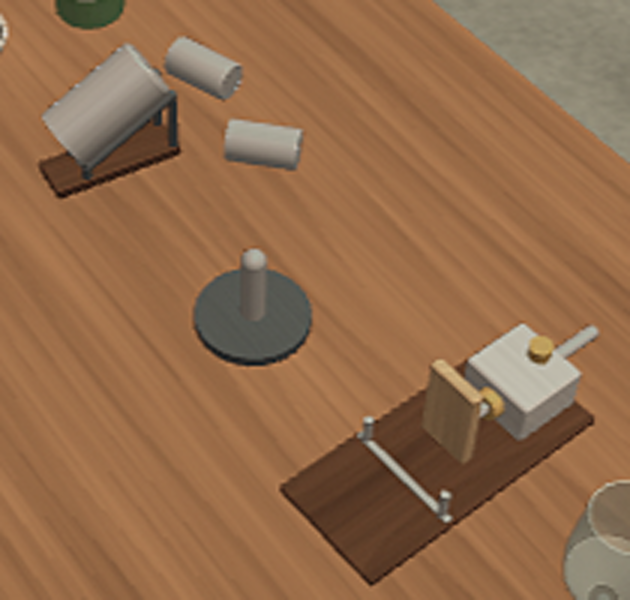

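The crops confirm it: the tumbler in the rack, top crop (97,310) and side crop (108,105), is the big one, and the two loose ones are about half its diameter. In the crops the post tip is at (422,303) and (254,258), the paddle top edge at (702,230) and (457,370), and the pin tops at (633,309)/(752,300) and (369,420)/(446,493).

Run:
```python
from h import *
np.set_printoptions(precision=4,suppress=True)
T=cam("top");S=cam("side")
t=lambda x,y:((x+.5)/3.8+174.5,(y+.5)/3.8+149.5)
s=lambda x,y:((x+.5)/3+189.5,(y+.5)/3+129.5)
for n,a,b in [("tum bottom",(100,240),(150,72)),("tum mouth",(96,378),(66,140)),("tum mid",(98,312),(108,106)),("post tip",(422,303),(254,257)),("post foot",(420,316),(253,314)),
 ("paddle top mid",(702,230),(457,370)),("paddle L",(668,234),(435,362)),("paddle R",(737,226),(479,379)),("pinL",(633,309),(369,420)),("pinR",(752,300),(446,493)),
 ("pinLbase",(622,314),(367,440)),("pinRbase",(742,305),(445,518)),("base nearL",(625,420),(282,490)),("base nearR",(767,410),(374,583))]:
    print(n,*tri([ray(T,t(*a)),ray(S,s(*b))]))
print("foot post top-only z.012",onz(T,t(420,316),.012),onz(S,s(253,313),.012))
# cradle foot/valve base corners from top
for n,p in [("farL",(594,112)),("farR",(730,102)),("nearL",(625,420)),("nearR",(767,410))]: print(n,onz(T,t(*p),.008))
print(T[2],S[2])
```

```text
tum bottom [0.5802 0.2145 0.0949] [np.float64(0.001260349461016189), np.float64(0.0012603494610164258)]
tum mouth [0.4871 0.2218 0.0517] [np.float64(0.002031829257595497), np.float64(0.0020318292575955445)]
tum mid [0.5325 0.2177 0.0741] [np.float64(0.0011042646481165136), np.float64(0.0011042646481165784)]
post tip [ 0.5337 -0.0192  0.0831] [np.float64(0.0004373045274692273), np.float64(0.00043730452746901927)]
post foot [ 0.5339 -0.019   0.0077] [np.float64(0.0005711708379247734), np.float64(0.0005711708379247661)]
paddle top mid [ 0.5814 -0.2214  0.1093] [np.float64(0.0005136036133854197), np.float64(0.0005136036133857041)]
paddle L [ 0.5805 -0.1989  0.0963] [np.float64(0.0001999463317667701), np.float64(0.00019994633176697302)]
paddle R [ 0.5819 -0.2439  0.1218] [np.float64(0.0008646069784323814), np.float64(0.0008646069784324571)]
pinL [ 0.534  -0.181   0.0354] [np.float64(0.00023235956018823604), np.float64(0.00023235956018794797)]
pinR [ 0.5392 -0.2714  0.0388] [np.float64(0.0003726126327913759), np.float64(0.00037261263279130967)]
pinLbase [ 0.5354 -0.1782  0.0026] [np.float64(0.0008324010304293209), np.float64(0.0008324010304293626)]
pinRbase [ 0.541  -0.2726  0.0027] [np.float64(0.00034510685346617623), np.float64(0.00034510685346601767)]
base nearL [ 0.452  -0.1768 -0.0001] [np.float64(0.00044827566637007), np.float64(0.00044827566637005347)]
base nearR [ 0.4587 -0.2868  0.0041] [np.float64(0.00026536999615276683), np.float64(0.0002653699961527089)]
foot post top-only z.012 [ 0.5338 -0.0192  0.012 ] [ 0.5319 -0.0207  0.012 ]
farL [ 0.6973 -0.1613  0.008 ]
farR [ 0.7044 -0.2711  0.008 ]
nearL [ 0.4519 -0.1758  0.008 ]
nearR [ 0.4582 -0.2857  0.008 ]
[0.3859 0.0028 1.1453] [ 0.0258 -0.7273  1.0637]
```

Request:
carry_out --series '[[[-49,-26,-7,0,0,0,0],[-49,-26,-7,0,0,0,0],[-49,-26,-7,0,0,0,0],[-49,-26,-7,0,0,0,0],[-49,-26,-7,0,0,0,0],[-49,-26,-7,0,0,0,0],[-49,-26,-7,0,0,0,0],[-49,-26,-7,0,0,0,0],[0,0,0,0,0,0,0]]]'

```text
time: 1.23
ee_pos: [0.5323, 0.2121, 0.3018]
eef_rot: [0.216, 0.976, -0.001, 0.001]
ft_force: [-0.4, 0.7, -0.2]
opening: 0.0915
grip_force: 0.0
```

```bash
cat > st.py <<'E'
from h import *
import json
s=sensors.state(); r=R.from_quat(s["eef_rot"])
json.dump([list(map(float,s[k])) for k in("q","ee_pos","eef_rot")],open("log.jsonl","a")); open("log.jsonl","a").write("\n")
np.set_printoptions(precision=3,suppress=True)
print(round(s["time"],2),"q",s["q"],"p",s["ee_pos"],"\nF",s["ft_force"],"op",s["opening"],"g",s["grip_force"]);print(r.as_matrix())
E
python3 st.py
```

```text
1.23 q [-0.621  0.306  0.196  1.632 -0.06   1.208  0.723] p [0.532 0.212 0.302] 
F [-0.389  0.723 -0.212] op 0.09152657394351707 g 0.0
[[-0.907  0.422  0.002]
 [ 0.422  0.907 -0.002]
 [-0.002 -0.001 -1.   ]]
```

Request:
carry_out --series '[[[0,0,0,0,0,-0.157,0],[0,0,0,0,0,-0.157,0],[0,0,0,0,0,-0.157,0],[0,0,0,0,0,-0.157,0],[0,0,0,0,0,-0.157,0],[0,0,0,0,0,-0.157,0],[0,0,0,0,0,-0.157,0],[0,0,0,0,0,0,0]]]'

```text
time: 2.22
ee_pos: [0.5288, 0.218, 0.3012]
eef_rot: [-0.33, 0.944, 0.0, -0.0]
ft_force: [-0.5, -0.2, -0.4]
opening: 0.092
grip_force: 0.0
```

```bash
python3 st.py
```

```text
2.23 q [-0.477  0.309 -0.009  1.621  0.002  1.212  1.756] p [0.529 0.218 0.301] 
F [-0.507 -0.187 -0.442] op 0.09199354315879564 g 0.0
[[-0.782 -0.623 -0.001]
 [-0.623  0.782  0.   ]
 [ 0.001  0.001 -1.   ]]
```

Request:
carry_out --series '[[[0,0,0,0,0,0.185,0],[0,0,0,0,0,0.185,0],[0,0,0,0,0,0.185,0],[0,0,0,0,0,0.185,0],[0,0,0,0,0,0,0]]]'

```text
time: 2.85
ee_pos: [0.529, 0.2179, 0.3013]
eef_rot: [0.035, 0.999, -0.0, -0.0]
ft_force: [0.2, 0.3, 0.3]
opening: 0.0919
grip_force: 0.0
```

```bash
python3 st.py; python3 -c "
from h import *
cv2.imwrite('pics/w1.png',eyes.read_camera('wrist'))"
```

```text
2.85 q [-0.578  0.306  0.125  1.63  -0.04   1.209  1.058] p [0.529 0.218 0.301] 
F [0.208 0.317 0.254] op 0.09189769305089796 g 0.0
[[-0.998  0.069 -0.   ]
 [ 0.069  0.998 -0.   ]
 [ 0.    -0.    -1.   ]]
```

View pics/w1.png

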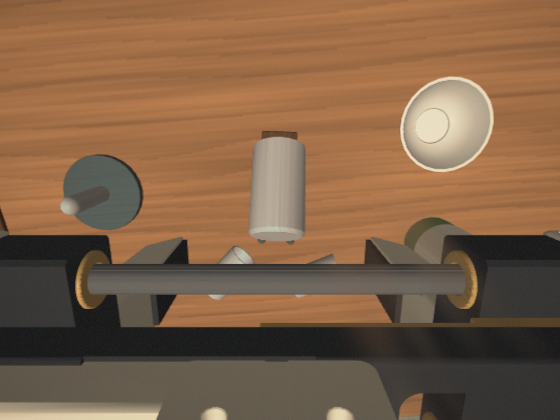

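Request:
carry_out --series '[[[0,0,0,0,-0.18,0,0],[0,0,0,0,-0.18,0,0],[0,0,0,0,-0.18,0,0],[0,0,0,0,0,0,0]]]'

```text
time: 3.4
ee_pos: [0.5273, 0.216, 0.3001]
eef_rot: [0.031, 0.966, -0.012, 0.255]
ft_force: [0.1, 0.9, 0.3]
opening: 0.0919
grip_force: 0.0
```

```bash
python3 st.py
```

```text
3.4 q [-0.833  0.089  0.143  2.029  0.533  0.714  0.461] p [0.527 0.216 0.3  ] 
F [0.14  0.918 0.329] op 0.09191227741390443 g 0.0
[[-0.868  0.066  0.491]
 [ 0.054  0.998 -0.039]
 [-0.493 -0.008 -0.87 ]]
```

The wrist view (up is toward the robot) shows the tumbler centred at (278,185), running straight along the image column, so the yaw is right. The post is at left (100,192), the dish and bottle at right. Next I fit the arm's kinematics from the logged states to plan the inversion.

```bash
cat > kin.py <<'E'
import numpy as np, json, itertools
from scipy.spatial.transform import Rotation as R
from scipy.optimize import least_squares
LO=np.array([-2.62,-.44,-1.27,.08,-1.32,.12,-2.74]);HI=np.array([2.62,2.09,1.32,2.57,4.46,2,2.74])
def fk(q,P,s):
    h,d,L1,a,L2,b,L3,c,d2=P
    rz=lambda t:R.from_euler("z",t); ry=lambda t:R.from_euler("y",t)
    A=rz(s[0]*q[0]); p=np.array([0,0,h])
    A=A*ry(q[1])*rz(s[1]*q[2]); p=p+A.apply([a,d,L1])
    A=A*ry(q[3]); p=p+A.apply([-a,0,0]); A=A*rz(s[2]*q[4]); p=p+A.apply([0,d2,L2])
    A=A*ry(q[5]); p=p+A.apply([b,0,0]); A=A*rz(s[3]*q[6]+c); p=p+A.apply([0,0,L3])
    return p,A
def fit():
    D=[json.loads(l) for l in open("log.jsonl") if l.strip()]
    D.append([[-1.24663681,0.43513792,0.02497892,1.57399064,-0.01159594,1.13400342,-0.07509284],[0.2585752,0.56853454,0.24483904],[.21179602,.977313645,-.000692345,-.0000821]])
    best=None
    for s in itertools.product([-1,1],repeat=4):
        def f(P):
            o=[]
            for q,p,r in D:
                pp,A=fk(q,P,s); o+=list((pp-p)*1)+list((A.inv()*R.from_quat(r)).as_rotvec()*.3)
            return np.array(o+list(1e-3*(P-P0)))
        for c in (0,1.57,3.14,-1.57):
            P0=np.array([.33,0,.45,0,.45,0,.3,c,0]); S=least_squares(f,P0)
            if best is None or S.cost<best[0]: best=(S.cost,S.x,s,np.abs(f(S.x)).max())
    return best
E
python3 -c "
from kin import *
np.set_printoptions(precision=4,suppress=True)
b=fit();print(b); json.dump([list(b[1]),b[2]],open('kin.json','w'))"
```

```text
(np.float64(1.5455669341389403e-05), array([ 0.2877, -0.0582,  0.5469, -0.0005,  0.4251, -0.0093,  0.3589,
        1.5708,  0.0053]), (-1, -1, -1, -1), np.float64(0.0028609995426032153))
```

```bash
cat > ik.py <<'E'
from kin import *
P,s=json.load(open("kin.json"))
def ik(p,Rt,q0s,m=.05):
    best=None
    for q0 in q0s:
        f=lambda q:(lambda pp,A:np.r_[(pp-p)*5,(Rt.inv()*A).as_rotvec(),1e-4*(q-q0)])(*fk(q,P,s))
        S=least_squares(f,np.clip(q0,LO+m+.01,HI-m-.01),bounds=(LO+m,HI-m))
        if best is None or S.cost<best[0]-1e-6: best=(S.cost,S.x)
    return best
def pose(azx,tilt):
    "tool z tilted by `tilt` from down toward azimuth azx; tool y = horizontal, azx+90"
    a=np.array([np.cos(azx),np.sin(azx),0]);z=np.sin(tilt)*a-np.cos(tilt)*np.array([0,0,1]);y=np.array([-a[1],a[0],0])
    return R.from_matrix(np.c_[np.cross(y,z),y,z])
E
python3 - <<'E'
from ik import *
np.set_printoptions(precision=2,suppress=True)
rng=np.random.default_rng(0)
q0s=[np.array([-.833,.089,.143,2.029,.533,.714,.461])]+[LO+(HI-LO)*rng.random(7) for _ in range(8)]
for tg in (70,75):
  for az in range(-120,121,20):
    c,q=ik(np.array([.534,-.019,.15]),pose(np.radians(az),np.radians(tg)),q0s)
    c2,q2=ik(np.array([.534,-.019,.066]),pose(np.radians(az),np.radians(tg)),[q]+q0s[:3])
    print(tg,az,"%.4f %.4f"%(c,c2),q2)
E
```

```text
70 -120 0.0000 0.0000 [-0.76  1.24  0.61  1.38  0.2   1.58 -0.85]
70 -100 0.0000 0.0000 [-0.93  1.17  0.61  1.64  0.37  1.28 -0.86]
70 -80 0.0000 0.0000 [-1.09  1.13  0.62  1.91  0.61  0.96 -0.98]
70 -60 0.0000 0.0000 [-1.07  1.01  0.41  2.17  1.19  0.89 -1.44]
70 -40 0.0000 0.0000 [-0.76  0.94 -0.03  2.44  1.73  1.28 -1.81]
70 -20 0.0227 0.0147 [-1.36  1.49  0.78  2.52  2.43  0.75 -2.69]
70 0 0.0774 0.0732 [ 1.55  2.01 -1.22  2.52  3.37  0.84  0.28]
70 20 0.0147 0.0078 [ 1.41  1.4  -1.22  2.52  3.23  0.62 -0.16]
70 40 0.0000 0.0000 [ 1.32  1.15 -1.01  2.4   4.08  0.41 -0.98]
70 60 0.0000 0.0000 [ 1.01  0.96 -0.57  2.14 -1.27  0.8  -1.82]
70 80 0.0000 0.0000 [ 0.31  1.02  0.33  1.86 -1.26  1.57 -1.75]
70 100 0.0000 0.0000 [ 0.26  1.09  0.31  1.59 -1.02  1.71 -1.83]
70 120 0.0000 0.0000 [ 0.22  1.15  0.24  1.34 -0.79  1.85 -1.87]
75 -120 0.0000 0.0000 [-0.77  1.3   0.62  1.34  0.22  1.64 -0.84]
75 -100 0.0000 0.0000 [-0.93  1.22  0.59  1.6   0.41  1.34 -0.89]
75 -80 0.0000 0.0000 [-1.11  1.19  0.61  1.88  0.63  1.02 -1.02]
75 -60 0.0000 0.0000 [-1.07  1.07  0.38  2.15  1.19  0.98 -1.49]
75 -40 0.0000 0.0000 [-0.8   1.02 -0.02  2.42  1.7   1.35 -1.88]
75 -20 0.0248 0.0110 [-1.37  1.58  0.69  2.52  2.24  0.86 -2.69]
75 0 0.1048 0.0540 [ 1.49  2.04 -1.12  2.52  3.62  0.96  0.18]
75 20 0.0163 0.0055 [ 1.48  1.58 -1.22  2.52  3.32  0.63 -0.04]
75 40 0.0000 0.0000 [ 0.48  1.03  0.11  2.39  4.34  1.49 -1.34]
75 60 0.0000 0.0000 [ 1.04  1.03 -0.58  2.12 -1.25  0.85 -1.78]
75 80 0.0000 0.0000 [ 0.35  1.07  0.3   1.84 -1.27  1.64 -1.73]
75 100 0.0000 0.0000 [ 0.3   1.13  0.28  1.56 -1.03  1.77 -1.83]
75 120 0.0000 0.0000 [ 0.3   1.18  0.1   1.3  -0.74  1.87 -1.94]
```

```bash
cat > go.py <<'E'
import sys
from ik import *
from bench import sensors
# usage: go.py x y z azdeg tiltdeg -> rotvec in tool now; shift (mm) in tool axes AFTER turn, and BEFORE turn
np.set_printoptions(precision=3,suppress=True)
x,y,z,a,t=map(float,sys.argv[1:6]); st=sensors.state(); A=R.from_quat(st["eef_rot"]); B=pose(np.radians(a),np.radians(t))
d=(np.array([x,y,z])-st["ee_pos"])*1000
print("turn",(A.inv()*B).as_rotvec(),"shift before",A.inv().apply(d).round(1),"after",B.inv().apply(d).round(1))
E
python3 go.py .532 .2178 .081 -4.5 14
```

```text
turn [-0.003  0.271  0.014] shift before [104.    3.8 192.8] after [ 48.6   2.2 213.7]
```

Request:
carry_out --series '[[[0,0,0,0,0.136,0.007,0],[0,0,0,0,0.135,0.007,0],[49,2,30,0,0,0,0],[0,0,45,0,0,0,0],[0,0,45,0,0,0,0],[0,0,34,0,0,0,0],[0,0,0,0,0,0,0]]]'

```text
time: 4.28
ee_pos: [0.5207, 0.2177, 0.1381]
eef_rot: [0.042, 0.992, -0.006, 0.12]
ft_force: [-0.7, -0.2, 0.1]
opening: 0.0919
grip_force: 0.0
```

```bash
python3 st.py;python3 go.py .532 .2178 .081 -4.5 14;  python3 -c "
from h import *
cv2.imwrite('pics/w2.png',np.vstack([eyes.read_camera('wrist')[100:400],cv2.resize(eyes.read_camera('side')[100:220,150:340],(560,354))])[:600])"
```

```text
4.28 q [-0.707  0.363  0.156  2.041  0.174  0.556  0.78 ] p [0.521 0.218 0.138] 
F [-0.664 -0.177  0.139] op 0.09194232035043351 g 0.0
[[-0.967  0.085  0.238]
 [ 0.082  0.996 -0.022]
 [-0.239 -0.002 -0.971]]
turn [-0.003 -0.003 -0.006] shift before [ 2.7  1.2 58.1] after [ 2.9  1.  58.1]
```

View pics/w2.png

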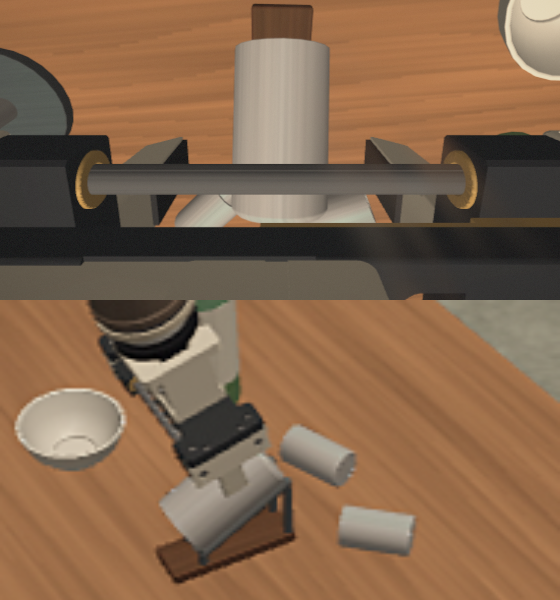

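The tumbler (235–328 px wide, centre 281) sits centred between the fingers (around 277), and the side view shows the gripper over its middle. Descend and close.

Request:
carry_out --series '[[[3,1,25,0,0,0,0],[0,0,20,0,0,0,0],[0,0,13,0,0,0,0],[0,0,0,0,0,0,0.5],[0,0,0,0,0,0,1],[0,0,0,0,0,0,1],[0,0,0,0,0,0,1],[0,0,0,0,0,0,1]]]'

```text
time: 5.38
ee_pos: [0.5319, 0.2194, 0.0837]
eef_rot: [0.042, 0.991, -0.004, 0.123]
ft_force: [-1.9, 2.0, 6.5]
opening: 0.0625
grip_force: 30.0
```

```bash
python3 st.py
```

```text
5.38 q [-0.696  0.461  0.159  2.068  0.185  0.424  0.764] p [0.532 0.219 0.084] 
F [-1.912  1.951  6.469] op 0.06247841538297759 g 29.979547932744026
[[-0.966  0.085  0.244]
 [ 0.083  0.996 -0.019]
 [-0.245  0.002 -0.97 ]]
```

Request:
carry_out --series '[[[-4,0,-15,0,0,0,1],[-8,0,-31,0,0,0,1],[-8,0,-31,0,0,0,1],[-8,0,-31,0,0,0,1],[-8,0,-31,0,0,0,1],[-8,0,-31,0,0,0,1],[-4,0,-15,0,0,0,1],[0,0,0,0.02,0,0.08,1],[0,0,0,0.04,0,0.158,1],[0,0,0,0.04,0,0.158,1],[0,0,0,0.04,0,0.158,1],[0,0,0,0.04,0,0.158,1],[0,0,0,0.04,0,0.158,1],[0,0,0,0.02,0,0.08,1],[0,0,0,0,0,0,1]]]'

```text
time: 7.25
ee_pos: [0.5328, 0.2184, 0.2731]
eef_rot: [0.503, 0.855, -0.064, 0.105]
ft_force: [-0.1, -0.0, -1.8]
opening: 0.0623
grip_force: 30.0
```

```bash
python3 st.py; python3 go.py .534 -.019 .215 -60 74
```

```text
7.25 q [-0.876  0.34   0.33   1.7    0.152  1.14  -0.122] p [0.533 0.218 0.273] 
F [-0.104 -0.001 -1.807] op 0.0623499950202975 g 29.968103505671024
[[-0.471  0.875  0.116]
 [ 0.848  0.485 -0.215]
 [-0.244 -0.003 -0.97 ]]
turn [-0.015 -1.045 -0.011] shift before [-187.6 -113.9  107.5] after [  -1.  -117.7  214.2]
```

Request:
carry_out --series '[[[0,0,0,0,-0.1,0,1],[0,0,0,0,-0.155,0,1],[0,0,0,0,-0.155,0,1],[0,0,0,0,-0.155,0,1],[0,0,0,0,-0.155,0,1],[0,0,0,0,-0.155,0,1],[0,0,0,0,-0.1,0,1],[0,0,0,0,-0.07,0,1],[0,0,0,0,0,0,1]]]'

```text
time: 8.38
ee_pos: [0.5325, 0.2191, 0.2724]
eef_rot: [0.403, 0.689, -0.307, 0.518]
ft_force: [-0.5, -0.1, -1.9]
opening: 0.0623
grip_force: 30.0
```

```bash
python3 st.py; python3 go.py .534 -.019 .215 -60 74
```

```text
8.38 q [-1.364  0.752  0.509  1.785  0.811  1.414 -0.816] p [0.533 0.219 0.272] 
F [-0.534 -0.11  -1.866] op 0.06225147512804873 g 29.967952016741037
[[-0.138  0.874  0.466]
 [ 0.238  0.487 -0.841]
 [-0.961 -0.005 -0.276]]
turn [-0.016  0.     0.001] shift before [  -1.8 -114.2  216.6] after [  -1.9 -117.8  214.7]
```

Request:
carry_out --series '[[[0,-6,12,0,0,0,1],[0,-12,23,0,0,0,1],[0,-17,32,0,0,0,1],[0,-17,32,0,0,0,1],[0,-17,32,0,0,0,1],[0,-17,32,0,0,0,1],[-2,-17,32,-0.016,0,0,1],[0,-11,20,0,0,0,1],[0,0,0,0,0,0,1],[0,0,0,0,0,0,1]]]'

```text
time: 9.62
ee_pos: [0.5342, -0.0179, 0.2169]
eef_rot: [0.402, 0.691, -0.3, 0.521]
ft_force: [0.3, 0.5, -1.3]
opening: 0.062
grip_force: 30.0
```

```bash
python3 st.py; python3 go.py .534 -.019 .215 -60 74;  python3 -c "
from h import *
cv2.imwrite('pics/p3.png',np.hstack([cv2.resize(eyes.read_camera('side')[120:280,200:360],(400,400)),cv2.resize(eyes.read_camera('top')[170:270,220:320],(400,400))]))"
```

```text
9.62 q [-1.197  0.723  0.607  2.25   1.154  0.997 -1.175] p [ 0.534 -0.018  0.217] 
F [ 0.306  0.489 -1.28 ] op 0.061996945601628016 g 29.968075789511204
[[-0.134  0.867  0.479]
 [ 0.243  0.498 -0.833]
 [-0.961  0.005 -0.278]]
turn [-0.001 -0.002 -0.006] shift before [ 1.6 -0.7  1.3] after [ 1.6 -0.7  1.3]
```

View pics/p3.png

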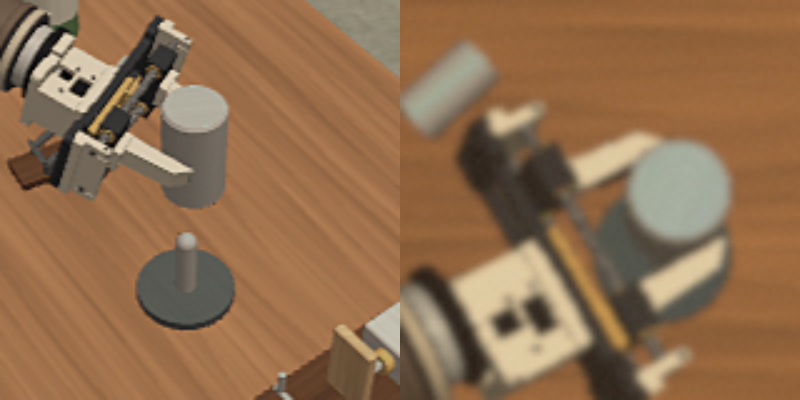

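The tumbler is inverted above the post, with its bottom disc centred at side (277.6,163.6) and top (289.7,217.4). Triangulating its offset from the post.

Run:
```python
from h import *
T=cam("top");S=cam("side")
a=np.array([679,190]);b=np.array([194,109])
x,e=tri([ray(T,(a+.5)/4-.5+[220,170]),ray(S,(b+.5)/2.5-.5+[200,120])]);print(x.round(4),e)
s=sensors.state();A=R.from_quat(s["eef_rot"])
d=np.array([.5335,-.0193,0])-x;d[2]=0;print((d*1000).round(1),A.inv().apply(d*1000).round(1),A.inv().apply([0,0,-1]))
```

```text
[ 0.4658 -0.1863  0.4417] [np.float64(0.041252561806437174), np.float64(0.04125256180643719)]
[ 67.7 167.    0. ] [  31.4  142.  -106.4] [ 0.96078399 -0.00499076  0.27725298]
```

Run:
```python
from h import *
T=cam("top");S=cam("side")
a=np.array([279,190]);b=np.array([194,109])
x,e=tri([ray(T,(a+.5)/4-.5+[220,170]),ray(S,(b+.5)/2.5-.5+[200,120])]);print(x.round(4),e)
s=sensors.state();A=R.from_quat(s["eef_rot"])
d=np.array([.5335,-.0193,0])-x;d[2]=0;print((d*1000).round(1),A.inv().apply(d*1000).round(1),A.inv().apply([0,0,-1]))
```

```text
[ 0.5366 -0.0242  0.2632] [np.float64(0.0009046744186369994), np.float64(0.0009046744186369233)]
[-3.1  4.9  0. ] [ 1.6 -0.3 -5.6] [ 0.96078399 -0.00499076  0.27725298]
```

Request:
carry_out --series '[[[1.6,0,-5.6,0,0,0,1],[14,0,4,0,0,0,1],[24,0,7,0,0,0,1],[24,0,7,0,0,0,1],[22,0,6,0,0,0,1],[16,0,5,0,0,0,1],[12,0,3.5,0,0,0,1],[8,0,2,0,0,0,1],[5,0,1.5,0,0,0,1],[0,0,0,0,0,0,1]]]'

```text
time: 10.98
ee_pos: [0.5316, -0.0129, 0.0866]
eef_rot: [0.401, 0.691, -0.3, 0.522]
ft_force: [-0.6, -1.1, -1.5]
opening: 0.0624
grip_force: 30.0
```

```bash
python3 st.py;  python3 -c "
from h import *
cv2.imwrite('pics/p4.png',np.hstack([cv2.resize(eyes.read_camera('side')[160:260,220:320],(400,400)),cv2.resize(eyes.read_camera('top')[190:270,250:330],(400,400))]))"
```

```text
10.97 q [-1.155  1.02   0.519  2.227  1.171  0.869 -1.438] p [ 0.532 -0.013  0.087] 
F [-0.614 -1.067 -1.479] op 0.06242639102052614 g 29.968232307583094
[[-0.134  0.867  0.479]
 [ 0.241  0.498 -0.833]
 [-0.961  0.004 -0.276]]
```

View pics/p4.png

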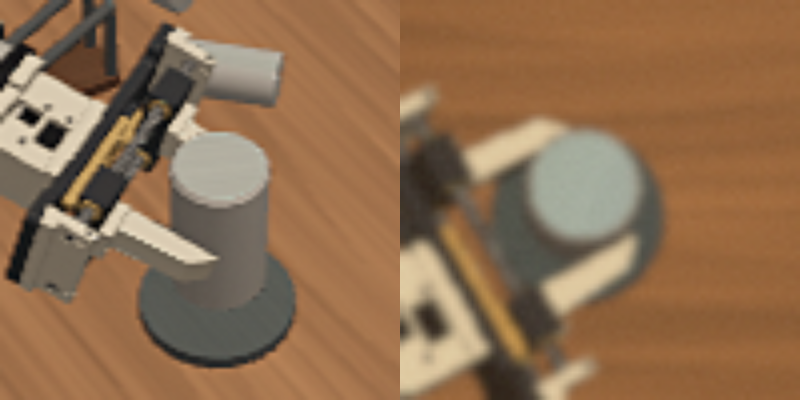

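The tumbler is over the rod (side view, tumbler bottom edge at about (217,300), centred on the foot) and shows no side force. Lower the last bit slowly.

Request:
carry_out --series '[[[4,0,1.1,0,0,0,1],[4,0,1.1,0,0,0,1],[3,0,0.9,0,0,0,1],[2,0,0.6,0,0,0,1],[1,0,0.3,0,0,0,1],[0,0,0,0,0,0,1]]]'

```text
time: 11.82
ee_pos: [0.5316, -0.0129, 0.0721]
eef_rot: [0.401, 0.691, -0.3, 0.521]
ft_force: [-0.3, 1.0, -1.9]
opening: 0.062
grip_force: 30.0
```

```bash
python3 st.py|head -2
```

```text
11.82 q [-1.151  1.052  0.51   2.219  1.173  0.859 -1.464] p [ 0.532 -0.013  0.072] 
F [-0.268  1.022 -1.934] op 0.061966885385265486 g 29.96804852038622
```

Request:
carry_out --series '[[[1,0,0.3,0,0,0,1],[1,0,0.3,0,0,0,1],[1,0,0.3,0,0,0,1],[0,0,0,0,0,0,1]]]'

```text
time: 12.32
ee_pos: [0.5316, -0.0129, 0.0689]
eef_rot: [0.401, 0.691, -0.3, 0.521]
ft_force: [0.5, -0.3, -0.9]
opening: 0.062
grip_force: 30.0
```

Request:
carry_out --series '[[[1,0,0.3,0,0,0,1],[1,0,0.3,0,0,0,1],[0,0,0,0,0,0,1]]]'

```text
time: 12.7
ee_pos: [0.5317, -0.0129, 0.0668]
eef_rot: [0.401, 0.691, -0.3, 0.521]
ft_force: [-0.3, -0.1, -1.4]
opening: 0.0622
grip_force: 30.0
```

Request:
carry_out --series '[[[1,0,0.3,0,0,0,1],[1,0,0.3,0,0,0,1],[0,0,0,0,0,0,1]]]'

```text
time: 13.08
ee_pos: [0.5319, -0.0132, 0.0656]
eef_rot: [0.401, 0.69, -0.301, 0.522]
ft_force: [-0.5, 1.8, 4.9]
opening: 0.0621
grip_force: 29.9
```

Request:
carry_out --series '[[[1,0,0.3,0,0,0,1],[1,0,0.3,0,0,0,1],[0,0,0,0,0,0,1]]]'

```text
time: 13.45
ee_pos: [0.5321, -0.0136, 0.0655]
eef_rot: [0.401, 0.689, -0.301, 0.524]
ft_force: [-3.4, 7.5, 17.7]
opening: 0.062
grip_force: 29.9
```

Contact at TCP z ≈ 0.0655. Ease back 2 mm and open.

Request:
carry_out --series '[[[-2,0,-0.6,0,0,0,1],[0,0,0,0,0,0,1],[0,0,0,0,0,0,0.6],[0,0,0,0,0,0,0.3],[0,0,0,0,0,0,0],[0,0,0,0,0,0,0],[0,0,0,0,0,0,0]]]'

```text
time: 14.32
ee_pos: [0.5316, -0.013, 0.0647]
eef_rot: [0.401, 0.691, -0.3, 0.521]
ft_force: [0.3, -0.7, 0.3]
opening: 0.0895
grip_force: 0.0
```

```bash
python3 st.py;  python3 -c "
from h import *
cv2.imwrite('pics/p5.png',np.hstack([cv2.resize(eyes.read_camera('side')[160:260,220:320],(400,400)),cv2.resize(eyes.read_camera('top')[190:270,250:330],(400,400))]))"
```

```text
14.32 q [-1.149  1.069  0.506  2.215  1.174  0.853 -1.476] p [ 0.532 -0.013  0.065] 
F [ 0.3   -0.709  0.315] op 0.08954068069537409 g 0.0
[[-0.134  0.867  0.479]
 [ 0.241  0.498 -0.833]
 [-0.961  0.004 -0.276]]
```

View pics/p5.png

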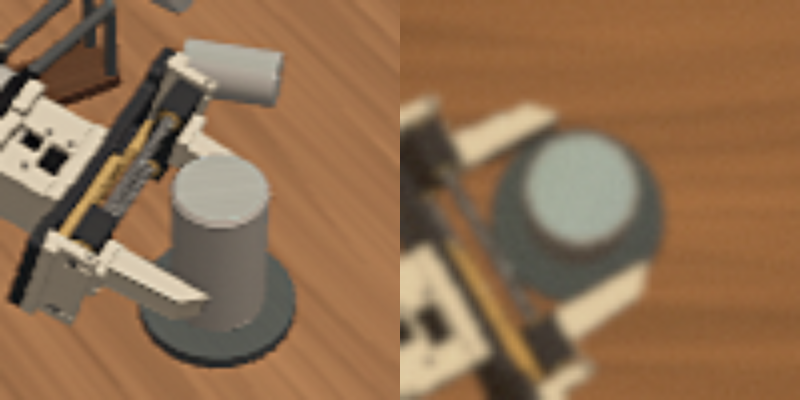

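The tumbler stands flat on the foot, clear of both fingers. Retract, rise and straighten the tool.

Request:
carry_out --series '[[[0,0,-15,0,0,0,0],[0,0,-30,0,0,0,0],[0,0,-35,0,0,0,0],[-10,0,-25,0,0,0,0],[-30,0,-9,0,0,0,0],[-40,0,-11,0,0,0,0],[-40,0,-11,0,0,0,0],[-30,0,-9,0,0,0,0],[0,0,0,0,0.16,0,0],[0,0,0,0,0.16,0,0],[0,0,0,0,0.16,0,0],[0,0,0,0,0.16,0,0],[0,0,0,0,0.16,0,0],[0,0,0,0,0.16,0,0],[0,0,0,0,0.16,0,0],[0,0,0,0,0.17,0,0],[0,0,0,0,0,0,0]]]'

```text
time: 16.55
ee_pos: [0.4829, 0.0692, 0.2497]
eef_rot: [0.504, 0.864, 0.002, 0.001]
ft_force: [0.1, -1.5, -0.1]
opening: 0.092
grip_force: 0.0
```

```bash
python3 st.py; python3 go.py .58 -.2225 .2 -86.6 0
```

```text
16.55 q [-0.631  0.206  0.457  1.923 -0.107  1.031  0.387] p [0.483 0.069 0.25 ] 
F [ 0.058 -1.53  -0.077] op 0.0919956404466277 g 0.0
[[-0.492  0.87   0.004]
 [ 0.87   0.492  0.002]
 [-0.     0.005 -1.   ]]
turn [ 0.005 -0.001  0.455] shift before [-301.7  -59.3   49.5] after [-296.9   79.6   49.7]
```

Request:
carry_out --series '[[[0,0,0,0,0,0.15,0],[0,0,0,0,0,0.15,0],[0,0,0,0,0,0.155,0.2],[-49,13,5,0,0,0,0.4],[-50,14,9,0,0,0,0.4],[-50,13,9,0,0,0,0.4],[-50,13,9,0,0,0,0.4],[-50,14,9,0,0,0,0.4],[-48,13,9,0,0,0,0.4],[0,0,0,0,0,0,0.4],[0,0,0,0,0,0,0.4]]]'

```text
time: 17.92
ee_pos: [0.5818, -0.2166, 0.1985]
eef_rot: [0.683, 0.731, 0.001, 0.0]
ft_force: [0.3, 0.3, -0.2]
opening: 0.0549
grip_force: 0.0
```

```bash
python3 st.py; python3 go.py .58 -.2225 .08 -86.6 0; python3 -c "
from h import *
cv2.imwrite('pics/w6.png',eyes.read_camera('wrist'))"
```

```text
17.93 q [-0.116  0.508  0.577  1.678 -0.313  1.047  0.629] p [ 0.582 -0.217  0.199] 
F [ 0.26   0.333 -0.156] op 0.05488512410493467 g 0.0
[[-0.068  0.998  0.002]
 [ 0.998  0.068  0.001]
 [ 0.001  0.002 -1.   ]]
turn [ 0.002 -0.001  0.009] shift before [ -5.8  -2.3 118.5] after [ -5.8  -2.1 118.5]
```

View pics/w6.png

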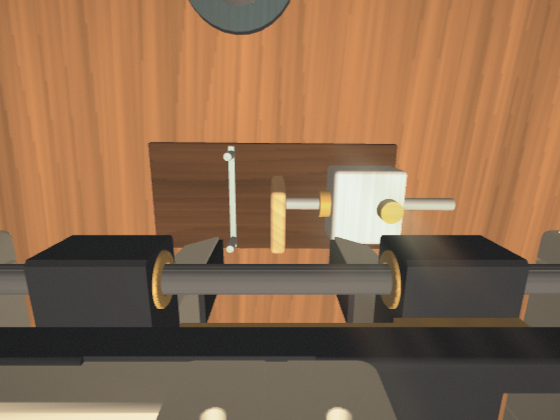

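The wrist view shows the paddle's top edge from (278,190) to (278,252), the pin tops at (227,157) and (230,249), and the strip at x≈232. All of it is aligned with the fingers. Computing the offsets.

Run:
```python
from h import *
np.set_printoptions(precision=4,suppress=True)
s=sensors.state();C=cam("wrist",s);A=R.from_quat(s["eef_rot"])
D={}
for n,p,z in [("pad",(278.3,221),.1),("padfar",(278,192),.1),("padnear",(278.5,251),.1),("pin1",(227.5,157),.038),("pin2",(230,248.5),.038),("pin1",(227.5,157),.03),("pin2",(230,248.5),.03),("b1",(231.5,150),.009),("b2",(233,240),.009)]:
    x=onz(C,p,z);D[n]=x;print(n,z,x,A.inv().apply(x-s["ee_pos"]).round(4)*1000)
v=D["pin1"]-D["pin2"];print("sep",np.linalg.norm(v),"yaw",np.arctan2(-v[0],v[1]))
v=D["b1"]-D["b2"];print("sep",np.linalg.norm(v),"yaw",np.arctan2(-v[0],v[1]))
m=(D["pin1"]+D["pin2"])/2; print("mid",m)
for yaw in(.06,.08): print((D["pad"]-m)@[np.cos(yaw),np.sin(yaw),0],(D["pad"]-(D["b1"]+D["b2"])/2)@[np.cos(yaw),np.sin(yaw),0])
T=cam("top");S=cam("side");im=eyes.read_camera("top")
```

```text
pad 0.1 [ 0.5843 -0.2202  0.1   ] [-4.1  1.8 98.8]
padfar 0.1 [ 0.5825 -0.1977  0.1   ] [18.4  1.6 98.9]
padnear 0.1 [ 0.5862 -0.2446  0.1   ] [-28.6   2.   98.8]
pin1 0.038 [ 0.5354 -0.1806  0.038 ] [ 38.6 -44.3 160.8]
pin2 0.038 [ 0.5408 -0.2698  0.038 ] [-50.7 -45.2 160.7]
pin1 0.03 [ 0.5343 -0.1814  0.03  ] [ 37.9 -45.5 168.8]
pin2 0.03 [ 0.5398 -0.2729  0.03  ] [-53.8 -46.4 168.7]
b1 0.009 [ 0.5352 -0.1764  0.009 ] [ 42.8 -44.4 189.8]
b2 0.009 [ 0.5401 -0.2714  0.009 ] [-52.3 -46.  189.7]
sep 0.09166065742024045 yaw 0.05976380011985468
sep 0.09515665748892711 yaw 0.052141260102546064
mid [ 0.5371 -0.2272  0.03  ]
0.04756532037488766 0.04677281230365831
0.04763952889028826 0.046781787179022156
```

Request:
carry_out --series '[[[-5,2,30,0,0,0,0.4],[0,0,40,0,0,0,0.4],[0,0,30,0,0,0,0.4],[0,0,18,0,0,0,0.4],[0,0,0,0,0,0,0.7],[0,0,0,0,0,0,1],[0,0,0,0,0,0,1],[0,0,0,0,0,0,1]]]'

```text
time: 19.02
ee_pos: [0.5851, -0.2243, 0.082]
eef_rot: [0.683, 0.73, 0.002, 0.002]
ft_force: [-0.4, 0.9, 0.2]
opening: 0.0194
grip_force: 0.0
```

```bash
python3 st.py
```

```text
19.02 q [-0.051  0.646  0.504  1.77  -0.409  0.826  0.715] p [ 0.585 -0.224  0.082] 
F [-0.365  0.89   0.2  ] op 0.019443774989753672 g 0.0
[[-0.066  0.998  0.005]
 [ 0.998  0.066  0.   ]
 [ 0.     0.005 -1.   ]]
```

Still closing; give it a few more rows.

Request:
carry_out --series '[[[0,0,0,0,0,0,1],[0,0,0,0,0,0,1],[0,0,0,0,0,0,1]]]'

```text
time: 19.4
ee_pos: [0.5837, -0.2244, 0.0816]
eef_rot: [0.684, 0.73, 0.001, 0.001]
ft_force: [-4.0, 0.9, 6.6]
opening: 0.0118
grip_force: 30.0
```

Request:
carry_out --series '[[[0,-4,0,0,0,0,1],[0,-8,0,0,0,0,1],[0,-10,0,0,0,0,1],[0,-10,0,0,0,0,1],[0,-8,0,0,0,0,1],[0,-5,0,0,0,0,1],[0,0,0,0,0,0,1],[0,0,0,0,0,0,1],[0,0,0,0,0,0,1]]]'

```text
time: 20.52
ee_pos: [0.5425, -0.2268, 0.0816]
eef_rot: [0.683, 0.73, 0.003, 0.003]
ft_force: [8.3, -0.4, -3.6]
opening: 0.0117
grip_force: 30.0
```

```bash
python3 st.py; python3 -c "
from h import *
w=eyes.read_camera('wrist');cv2.imwrite('pics/wr7.png',w)
s=eyes.read_camera('side');t=eyes.read_camera('top');cv2.imwrite('pics/s7.png',s);cv2.imwrite('pics/t7.png',t)
cv2.imwrite('pics/v7.png',np.hstack([w[60:360,80:480],cv2.resize(s[210:310,280:400],(396,330))[:300]]))"
```

```text
20.52 q [-0.04   0.593  0.503  1.874 -0.403  0.768  0.751] p [ 0.542 -0.227  0.082] 
F [ 8.271 -0.375 -3.597] op 0.011682184946573358 g 30.04160463809967
[[-0.067  0.998  0.008]
 [ 0.998  0.067 -0.   ]
 [-0.001  0.008 -1.   ]]
```

View pics/v7.png

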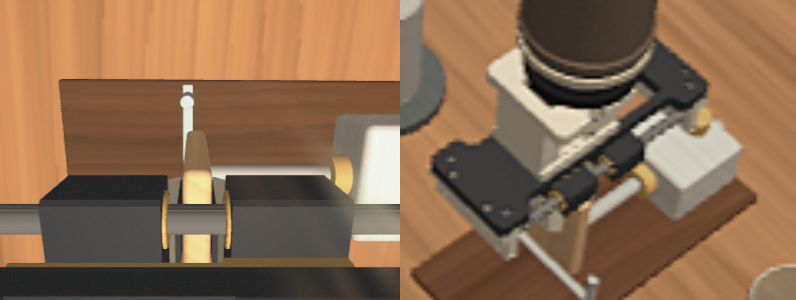

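Run:
```python
from h import *
w=cv2.imread("pics/wr7.png");g=w[150:172,250:290].astype(int).sum(2)
for r in (155,160,163):
    print(r,[int(v) for v in w[r,255:282].sum(1)])
s=sensors.state();C=cam("wrist",s);A=R.from_quat(s["eef_rot"])
for p,z in [((267,162),.038),((267,162),.03),((267.5,149),.01),((277.2,195),.1),((276.5,215),.1)]: print(p,z,A.inv().apply(onz(C,p,z)-s["ee_pos"]).round(4)*1000)
```

```text
155 [266, 268, 265, 269, 269, 264, 274, 297, 324, 350, 382, 443, 448, 393, 361, 325, 306, 309, 291, 274, 271, 273, 277, 277, 275, 275, 277]
160 [277, 276, 280, 277, 270, 472, 644, 679, 684, 688, 692, 699, 698, 700, 700, 697, 696, 669, 511, 290, 279, 280, 282, 280, 284, 284, 283]
163 [276, 278, 275, 274, 276, 521, 678, 689, 684, 680, 682, 684, 690, 696, 697, 700, 702, 697, 583, 286, 275, 282, 280, 277, 277, 282, 279]
(267, 162) 0.038 [46.7 -5.  43.5]
(267, 162) 0.03 [45.9 -5.2 51.5]
(267.5, 149) 0.01 [52.  -5.4 71.5]
(277.2, 195) 0.1 [ 41.    0.5 -18.4]
(276.5, 215) 0.1 [ 33.1   0.2 -18.4]
```

The far pin top is at (267,162) and the paddle top at x≈277, so about 5.3 mm remain.

Request:
carry_out --series '[[[0,-3,0,0,0,0,1],[0,-2.4,0,0,0,0,1],[0,0,0,0,0,0,1],[0,0,0,0,0,0,1],[0,0,0,0,0,0,1],[0,0,0,0,0,0,1]]]'

```text
time: 21.42
ee_pos: [0.5373, -0.2272, 0.0816]
eef_rot: [0.683, 0.73, 0.003, 0.003]
ft_force: [10.1, 0.3, -3.5]
opening: 0.0116
grip_force: 30.0
```

```bash
python3 st.py
python3 - <<'E'
from h import *
s=sensors.state();w=eyes.read_camera("wrist");C=cam("wrist",s);A=R.from_quat(s["eef_rot"])
g=w.astype(int)
for r in (155,160,163,166):
    c=[i for i in range(250,295) if w[r,i].astype(int).sum()>480]; print(r,c[0],c[-1])
    p=((c[0]+c[-1])/2,r); print(A.inv().apply(onz(C,p,.038)-s["ee_pos"]).round(4)*1000)
h=cv2.cvtColor(w,cv2.COLOR_BGR2HSV)
for r in (195,200,205): # paddle columns (light wood)
    print(r,[int(v) for v in g[r,255:300].sum(1)])
t=eyes.read_camera("top");f=eyes.read_camera("side")
d=cv2.absdiff(t,cv2.imread("pics/t7.png"));print("top diff on tumbler",d[200:245,270:305].max())
E
```

```text
21.43 q [-0.038  0.587  0.503  1.886 -0.402  0.761  0.755] p [ 0.537 -0.227  0.082] 
F [10.132  0.273 -3.517] op 0.011604620771061627 g 30.043853223323822
[[-0.067  0.998  0.009]
 [ 0.998  0.067 -0.   ]
 [-0.001  0.009 -1.   ]]Traceback (most recent call last):
  File "<stdin>", line 5, in <module>
IndexError: list index out of range
```

Run:
```python
from h import *
s=sensors.state();w=eyes.read_camera("wrist");C=cam("wrist",s);A=R.from_quat(s["eef_rot"])
for r in (158,160,162,164):
    c=[i for i in range(255,300) if w[r,i].astype(int).sum()>480]
    if c: print(r,c[0],c[-1],A.inv().apply(onz(C,((c[0]+c[-1])/2,r),.038)-s["ee_pos"]).round(4)*1000)
print(s["dq"].round(4),s["time"])
```

```text
158 271 281 [49.   0.1 43.6]
160 270 282 [47.8  0.1 43.6]
162 269 282 [46.7 -0.2 43.6]
164 270 282 [45.6  0.1 43.6]
[-0.0005 -0.0008 -0.0005  0.0007 -0.0007 -0.0011 -0.0004] 21.475
```

The pin is in line with the grip point to within 0.2 mm, and the arm is holding still. Handing in.

```bash
python3 -c "
from bench import robot
print(robot.hand_in())"
```

```text
the job is handed in; nothing more can be done
None
```

The tumbler stands upside down over the post, let go, and the job was handed in with the fingers still holding the paddle within about 0.2 mm of the mark (my own wrist-camera measurement); the hand-in returned no verdict.

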